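# Square a book in the labelling jig and throw the toggle clamp

### The arm

A 6-joint arm with a two-finger parallel gripper is mounted at the origin on the work surface. World frame = base frame: x ahead of the robot, y to its left, z up, the work surface at z = 0. Lengths are in m, angles in rad, forces in N, time in s.
With the tool pointing down it reaches from about 0.35 to 0.775 m from the base axis. Payload 7.3 kg.
Tool frame: the origin (TCP) lies at the very end of the fingers, on their centre line; the grasp point (between the pads) lies 19 mm behind it; z points along the fingers, y is the line along which they close (so a half turn about z gives the same grasp; the last joint's range is limited). The gripper opens to 92 mm and grips with 3 to 60 N. Pads are 19 mm wide; open, the fingers measure 130 mm over their backs; the gripper's body (75 mm by 190 mm) begins 47 mm behind the grasp point.
Start: joints at [-1.359, 0.342, 1.524, -0, 1.275, -0.146], TCP at [0.184, -0.492, 0.227] pointing down, gripper open.
Joint ranges: [-2.53, 2.53], [-0.77, 2.02], [0.04, 2.7], [-1, 4.14], [0.28, 2.66], [-3.11, 3.11]. Speed limits (rad/s): [2.57, 2.57, 3.14, 3.14, 3.14, 3.14].

### API

Orientations are given as a unit quaternion [w, x, y, z].
In Python, from bench import robot gives the robot as it stands.
- The arm moves only by the tool send_rows, never from a script. Its argument "plan" is a list that holds one entry, the list of rows, each a list of 7 numbers: the turn, a rotation vector about the tool's x, y, z in degrees, then the shift along the tool's x, y, z in cm, then the closure, from 0 (fully open) to 1 (shut). A call has 1 to 20 rows; each row shifts and turns the commanded pose from where the row before left it, along the tool's axes as they then stand; what a row does not reach is not made up. A row lasts 1/10 s, in which the tool goes at most 50 mm and 8.59 degrees, less where a joint would pass 70% of its speed; a pose out of reach is approached as far as the arm can. A call is refused whole if a number of a shift passes 5 or a number of a turn 8.59, either way. A call with a gripper value outside its range is refused whole. The fingers move at their own pace and stop on an object; "newtons" is the grip in N (left out, the last holds). Time passes only in rows, so rows that do not move let the fingers close. It gives the time, the measured TCP pose, the force, the opening and the grip force at its end, in the units of the state.
- robot.observe(): the state, without advancing time (a new reading comes with each control period).
- robot.read_camera(name): name is "side" or "top"; returns (picture, depth): 420x560x3 uint8, blue, green, red; 420x560 float32, m along the optical axis (not along the pixel's ray), 0 where there is no reading.
- robot.camera_params(name): a dict with "camera_matrix" (3x3 intrinsics, pixels), "rvec" (rotation vector, rad) and "tvec" (3), from world to camera coordinates, as OpenCV has them. Camera axes: x right, y down, z forward; pixel columns grow to the right and rows downward; lengths in m; the calibration is good to about 2 mm. A picture is of the moment at which its call begins. camera_params takes no time and is no camera call.
- robot.job_done(): hands the job in; it is judged then, once.
The state is a dict: "time": time; "joint_positions": joint angles; "qd": joint speeds; "tau": joint torques, N m; "position": TCP position; "eef_rot": TCP orientation; "force": force on the tool from outside, world axes, zero at the start; "moment": the same for the moment, N m; "gripper_width": finger opening in m; "grasp_force": force on a finger pad.
Only numpy, scipy, OpenCV 4.12 (cv2) and the standard library are available. Lean on these libraries where they do the work, as an engineer would, in place of code of your own. Each camera call takes 0.05 s, during which the arm holds its last target. There are 200 camera calls.

### The job

Get the hardback book ready for its spine label: with the fingertips, push it along the plywood board until its whole spine lies flat against the aluminium stop bar, and only then push the black-gripped clamp lever over past its centre, so that it snaps to its other side and the rubber pad holds the book down. Nothing is to be gripped or picked up: the book stays lying flat on the board, and the stamp, jar, tape roll and cup beside the jig are left where they stand.

Things in the scene. Friction and masses are not known exactly. Their poses are not given: they have to be found in the camera images.
- jig: Plywood board 250 x 340 x 12 mm (x, y, z), fixed to the table; origin at the centre of its underside, on the table. An aluminium stop bar 200 mm long in x, 15 mm thick and 18 mm high stands on it at y -55 to -70 mm; the book is pushed in -y against its face. Behind the bar stands a steel toggle clamp.
- clamp_shaft (a point): Centre of the clamp's shaft, which runs along the jig's x, 67 mm above the table, at jig x 0, y -110 mm. The clamp's arm (16 mm wide, at jig x 0) turns on it: raised at the start, up to 175 mm above the table at jig y -80 to -10 mm; closed, it lies level over the bar, pointing +y. The hand lever, at jig x +55 mm, works the arm through a linkage.
- stop_face (a point): Centre of the lower edge of the stop bar's face, on the board's top (12 mm above the table); its axes are those of the jig, +y points from the bar towards the book.
- book: Dark red hardback, 190 x 125 x 24 mm (x, y, z), 0.3 to 0.6 kg, lying on the board; origin at the centre of its underside. Its spine is the long side at -y, its fore edge the long side at +y. At the start its spine is 35 to 85 mm from the bar and may be turned up to 0.15 rad to it.
- spine_near (a point): End of the spine at the book's -x end, at half the thickness.
- spine_far (a point): End of the spine at the book's +x end, at half the thickness.
- fore_edge (a point): Middle of the book's fore edge, the side away from the spine, at half the thickness (12 mm above the board).
- clamp_lever (a joint): Hand lever's angle (rad): 0 open (start; leaning 0.6 rad from upright towards the book, +y of the jig), 0.6 upright, 1.2 closed (leaning 0.6 rad to -y of the jig). A spring drives it away from upright to the nearer end, with up to 0.6 N m there: about 8 to 12 N at half its length starts it, less is needed near upright; once past upright it snaps over by itself.
- lever_tip (a point): Round outer end of the lever, 105 mm from the shaft's axis; about 154 mm above the table at either end of its travel. The black grip is a round sleeve 22 mm thick, covering the lever's outer 65 mm; the lever swings in the jig's yz plane at jig x +55 mm.
- clamp_pad: Sprung round rubber pad, 26 mm across, on a steel spindle under the free end of the clamp's arm, 100 mm from the shaft; closed, it stands 45 mm to the book's side of the bar's face (jig y -10 mm) and presses on the cover with about 2 to 3 N. Its origin is on the arm's centre line, above the pad.
- stamp: Bystander: wooden rubber stamp 76 mm high, 48 mm across, loose on the table beside the jig; origin at its underside's centre.
- paste_jar: Bystander: white closed jar 54 mm across, 65 mm high, loose; origin at its underside's centre.
- tape_roll: Bystander: roll 72 mm across, 25 mm high, lying flat, loose; origin at its underside's centre.
- pencil_cup: Bystander: grey cup 68 mm across, 90 mm high, loose on the table beyond the clamp's end of the jig; origin at its underside's centre.
There are look-alikes about, which are no part of the job. There is more than one size of the book; the one meant has the size given above.

How it is judged:
By the outcome, as a careful person would: the job done as asked, in the order asked, and still so for the second after the job is handed in, with the robot touching nothing.
It also fails if it takes over 48 s, if anything falls off the work surface, if the arm or the gripper's body presses on something with over 40 N, if the wrist force passes 120 N, or if a joint passes its speed limit or range.

## Working session

There is one attempt and no reset: what is moved stays moved. The work goes in short steps, Python scripts to look and compute and a tool call to move; the robot and the scene stay as the last step left them, time stands still between calls to the robot, and variables do not carry over. Pictures are saved under pics/ and viewed, at most 10 in all, crops included, and the job is handed in when it is done.

Besides the shell and the picture viewer there is one more tool, called as name(argument=value, ...), one argument or row to a line, values as JSON. send_rows: Moves the arm, as the interface text tells. Its arguments: {"type":"object","properties":{"plan":{"type":"array","items":{"type":"array","items":{"type":"array","items":{"type":"number"}}}},"newtons":{"type":"number"}},"required":["plan"]}

```bash
mkdir -p pics; ls
cat > h.py <<'E'
import numpy as np, cv2
from bench import robot
def cam(n):
    p=robot.camera_params(n); K=np.array(p["camera_matrix"],float); R=cv2.Rodrigues(np.array(p["rvec"],float))[0]; t=np.array(p["tvec"],float).ravel()
    return K,R,t
def ray(n,uv,z):
    K,R,t=cam(n); c=-R.T@t; d=R.T@np.linalg.inv(K)@np.array([uv[0],uv[1],1.]); return c+d*(z-c[2])/d[2]
def cloud(n,dep):
    K,R,t=cam(n); v,u=np.mgrid[:dep.shape[0],:dep.shape[1]]
    P=np.stack([(u-K[0,2])/K[0,0]*dep,(v-K[1,2])/K[1,1]*dep,dep],-1); return (P-t)@R
def proj(n,P):
    K,R,t=cam(n); q=K@(R@np.array(P)+t); return q[:2]/q[2]
E
python3 - <<'E'
from h import *
for n in("top","side"):
    im,d=robot.read_camera(n); cv2.imwrite(f"pics/{n}0.png",im); np.save(f"{n}0.npy",d)
    K,R,t=cam(n); print(n,-R.T@t,R[2],K[0,0])
print(robot.observe())
E
```

```text
pics
top [0.3459023  0.1066708  1.20019211] [ 0.12079831 -0.02326288 -0.99240446] 532.4667374986482
side [0.03373746 0.74025624 0.85656983] [ 0.42876782 -0.60511124 -0.67081931] 403.40645064707377
{'time': 0.1, 'joint_positions': array([-1.35900212e+00,  3.42644022e-01,  1.52492459e+00,  6.45356022e-06,
        1.27538050e+00, -1.45971340e-01]), 'qd': array([ 0.0009204 , -0.00157661, -0.00207492,  0.00124238,  0.00043384,
        0.0030174 ]), 'tau': array([ 1.77691065e-03, -4.32003057e+01, -2.44695425e+01,  7.19498796e-02,
        5.25941479e-02, -5.57424221e-05]), 'position': array([ 0.18380625, -0.49138983,  0.22611806]), 'eef_rot': array([-6.77963803e-04,  9.84043036e-01,  1.77929320e-01, -1.92327877e-05]), 'force': array([ 0.90102398,  0.52547777, -0.67603695]), 'moment': array([ 0.03682992, -0.04509549,  0.02584849]), 'grasp_force': 0.0, 'gripper_width': 0.09172380271146094}
```

View pics/top0.png

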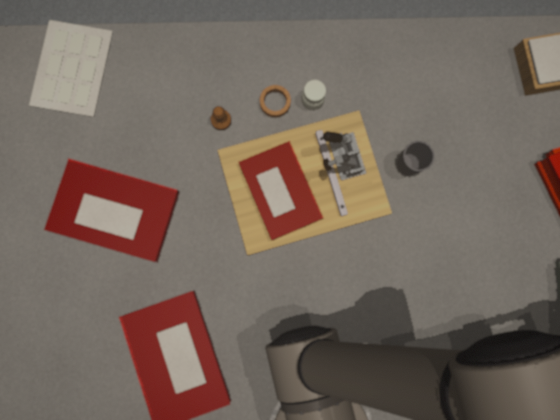

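View pics/side0.png

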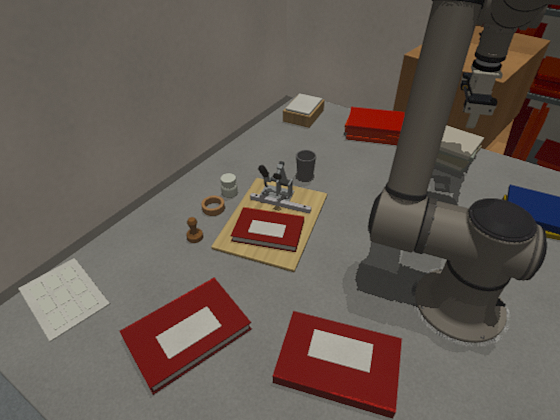

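The top view shows three red books: one at (280,190) on the board, and larger ones at (112,210) and (175,358) on the table. The one on the board fits, because it is the smallest and lies on the jig. The clamp is at (340,160), the lever grip at (332,137), the cup at (418,157), and the jar, tape and stamp run along the top edge. Next I measure them and make an enlarged crop.

```bash
cat >> h.py <<'E'
def jigpose(im):
    hsv=cv2.cvtColor(im,cv2.COLOR_BGR2HSV)
    m=cv2.inRange(hsv,(12,60,90),(30,255,255)); m[:,:200]=0;m[:90]=0;m[260:]=0;m[:,400:]=0
    m=cv2.morphologyEx(m,cv2.MORPH_OPEN,np.ones((3,3)))
    n,l,s,_=cv2.connectedComponentsWithStats(m); m[~np.isin(l,[i for i in range(1,n) if s[i,4]>300])]=0
    h=cv2.convexHull(cv2.findNonZero(m))
    P=np.array([ray("top",p[0],.012)[:2] for p in h],np.float32)*1000
    return cv2.minAreaRect(P)
def book(im,z=.036):
    hsv=cv2.cvtColor(im,cv2.COLOR_BGR2HSV)
    m=cv2.inRange(hsv,(0,130,40),(8,255,255))|cv2.inRange(hsv,(172,130,40),(180,255,255))
    m[:,:225]=0;m[:110]=0;m[260:]=0;m[:,400:]=0
    m=cv2.morphologyEx(m,cv2.MORPH_OPEN,np.ones((3,3)))
    h=cv2.convexHull(max(cv2.findContours(m,0,2)[0],key=cv2.contourArea))
    P=np.array([ray("top",p[0],z)[:2] for p in h],np.float32)*1000
    return cv2.minAreaRect(P)
E
python3 - <<'E'
from h import *
im=cv2.imread("pics/top0.png"); 
for f in(jigpose,book):
    r=f(im); print(r, cv2.boxPoints(r).round(0).tolist())
d=np.load("top0.npy"); C=cloud("top",d)
for u,v in((332,137),(418,150),(315,92),(275,90),(220,113),(275,190),(235,170),(340,200),(345,160)): print((u,v),C[v,u].round(3))
c=cv2.resize(im[90:270,200:440],None,fx=3,fy=3,interpolation=cv2.INTER_CUBIC); cv2.imwrite("pics/crop0.png",c)
E
```

```text
((606.2086791992188, 31.5943603515625), (357.8280334472656, 342.574462890625), 14.57933235168457) [[390.0, 152.0], [476.0, -179.0], [822.0, -89.0], [736.0, 242.0]]
((532.9481201171875, 73.319091796875), (187.09857177734375, 122.34901428222656), 21.57117462158203) [[423.0, 96.0], [468.0, -18.0], [642.0, 51.0], [597.0, 165.0]]
(332, 137) [ 0.62  -0.032  0.149]
(418, 150) [ 0.614 -0.237  0.042]
(315, 92) [ 0.744 -0.009  0.067]
(275, 90) [0.769 0.078 0.015]
(220, 113) [0.699 0.2   0.075]
(275, 190) [0.532 0.085 0.04 ]
(235, 170) [0.586 0.174 0.008]
(340, 200) [ 0.507 -0.058  0.034]
(345, 160) [ 0.569 -0.053  0.166]
```

View pics/crop0.png

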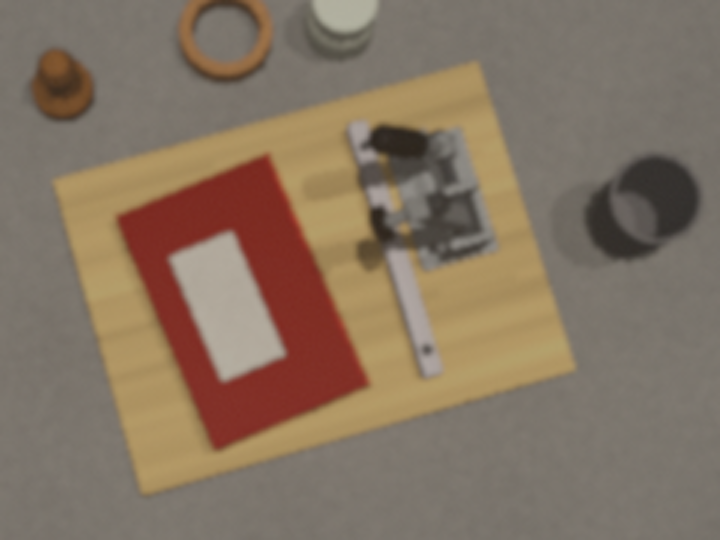

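The crop shows the board's corners at crop px (54,180), (478,62), (575,370) and (142,494). The book on it measures 187x122 mm, so it is the one meant. The spine faces the bar on its right, and the lever grip is at (400,140) at the +x end. My board mask also took in the tape, so I use the corners instead.

Run:
```python
from h import *
im=cv2.imread("pics/top0.png")
c=np.array([(54,180),(478,62),(575,370),(142,494)])/3.+[199.7,89.7]
P=np.array([ray("top",p,.012)[:2] for p in c]); print(P.round(4).tolist())
print([np.linalg.norm(P[i]-P[i-1]).round(4) for i in range(4)])
o=P.mean(0); y=(P[0]+P[3]-P[1]-P[2]); a=np.arctan2(-y[0],y[1]); x2=P[0]+P[1]-P[2]-P[3]; a2=np.arctan2(x2[1],x2[0]); print(o,a,a2)
a=(a*340+a2*250)/590
J=np.array([[np.cos(a),np.sin(a)],[-np.sin(a),np.cos(a)]]); np.savez("jig.npz",o=o,a=a,J=J)
print("a",a)
b=cv2.boxPoints(book(im))/1000; print("book jig",((b-o)@J.T).round(4).tolist())
d=np.load("top0.npy"); C=cloud("top",d)
for n,(u,v) in dict(bar1=(322,135),bar2=(343,212),grip1=(326,135),grip2=(341,138),tip=(330,163),cup=(418,157),jar=(315,92),tape=(275,100),st=(220,113)).items(): print(n,((C[v,u,:2]-o)@J.T).round(3),C[v,u,2].round(3))
R=cv2.Rodrigues
from scipy.spatial.transform import Rotation as T
q=robot.observe()["eef_rot"]; print(T.from_quat(q[[1,2,3,0]]).as_matrix().round(3))
```

```text
[[0.6329, 0.2122], [0.7175, -0.1148], [0.4771, -0.1765], [0.3935, 0.1509]]
[np.float64(0.2471), np.float64(0.3377), np.float64(0.2482), np.float64(0.3379)]
[0.55524847 0.01794962] 0.25173598088479265 0.2509600978249374
a 0.2514072168763794
book jig [[-0.1083, 0.1082], [-0.093, -0.0132], [0.0926, 0.0102], [0.0774, 0.1315]]
bar1 [ 0.086 -0.066] 0.035
bar2 [-0.093 -0.061] 0.033
grip1 [ 0.056 -0.052] 0.156
grip2 [ 0.051 -0.088] 0.117
tip [-0.    -0.044] 0.152
cup [-0.018 -0.265] 0.017
jar [ 0.176 -0.073] 0.067
tape [0.205 0.01 ] -0.001
st [0.184 0.141] 0.075
[[ 0.937  0.35  -0.   ]
 [ 0.35  -0.937  0.001]
 [ 0.    -0.001 -1.   ]]
```

```bash
cat >> h.py <<'E'
from scipy.spatial.transform import Rotation as T
def goto(jx,jy,z):
    "remaining shift in tool axes (cm) and turn (deg) to jig pose, tool y = jig x"
    g=np.load("jig.npz"); s=robot.observe(); M=T.from_quat(s["eef_rot"][[1,2,3,0]]).as_matrix()
    p=np.r_[g["o"]+g["J"].T@[jx,jy],z]; a=float(g["a"])
    G=np.column_stack([[-np.sin(a),np.cos(a),0],[np.cos(a),np.sin(a),0],[0,0,-1]])
    print("target",p.round(3),"shift cm",(M.T@(p-s["position"])*100).round(2),"turn",np.degrees(T.from_matrix(M.T@G).as_rotvec()).round(2),
     "jig now",(g["J"]@(s["position"][:2]-g["o"])).round(4),s["position"][2].round(4),"F",s["force"].round(1),"t",s["time"],s["gripper_width"].round(3))
    return M,p,G
if __name__=="__main__":
    import sys; goto(*map(float,sys.argv[1:4]))
E
python3 - <<'E'
from h import *
M,p,G=goto(-.008,.165,.2)
s=robot.observe(); n=16
for i in range(n):
    w=(p-s["position"])/n*100
    A=M@T.from_rotvec([0,0,np.radians(-83.9)*i/n]).as_matrix(); print((A.T@w).round(2))
E
```

```text
Traceback (most recent call last):
  File "h.py", line 36, in goto
    "jig now",(g["J"]@(s["position"][:2]-g["o"])).round(4),s["position"][2].round(4),"F",s["force"].round(1),"t",s["time"],s["gripper_width"].round(3))
                                                                                                                           ^^^^^^^^^^^^^^^^^^^^^^^^
AttributeError: 'float' object has no attribute 'round'
```

```bash
sed -i 's/s\["gripper_width"\].round(3)/s["gripper_width"]/' h.py
python3 - <<'E'
from h import *
M,p,G=goto(-.008,.165,.2)
s=robot.observe(); n=18
for i in range(n):
    w=(p-s["position"])/n*100
    A=M@T.from_rotvec([0,0,np.radians(-83.9)*i/n]).as_matrix(); print((A.T@w).round(2))
E
```

```text
target [0.506 0.176 0.2  ] shift cm [ 53.58 -51.19   2.69] turn [-5.000e-02 -7.000e-02 -8.391e+01] jig now [-0.4865 -0.4009] 0.2261 F [ 0.9  0.5 -0.7] t 0.1 0.09172380271146094
[ 2.98 -2.84  0.15]
[ 3.2  -2.59  0.15]
[ 3.4  -2.32  0.15]
[ 3.58 -2.04  0.15]
[ 3.73 -1.74  0.15]
[ 3.86 -1.43  0.15]
[ 3.96 -1.12  0.15]
[ 4.04 -0.79  0.15]
[ 4.09 -0.46  0.15]
[ 4.12 -0.13  0.15]
[4.11 0.21 0.15]
[4.08 0.54 0.15]
[4.02 0.87 0.15]
[3.94 1.2  0.15]
[3.83 1.51 0.15]
[3.69 1.82 0.15]
[3.53 2.11 0.15]
[3.35 2.39 0.15]
```

send_rows(
  plan=[
    [[0,0,-4.7,3.0,-2.8,0],[0,0,-4.7,3.2,-2.6,0],[0,0,-4.7,3.4,-2.3,0],[0,0,-4.7,3.6,-2.0,0],[0,0,-4.7,3.7,-1.7,0],[0,0,-4.7,3.9,-1.4,0],[0,0,-4.7,4.0,-1.1,0],[0,0,-4.7,4.0,-0.8,0],[0,0,-4.7,4.1,-0.5,0],[0,0,-4.7,4.1,-0.1,0],[0,0,-4.7,4.1,0.2,0],[0,0,-4.7,4.1,0.5,0],[0,0,-4.7,4.0,0.9,0],[0,0,-4.7,3.9,1.2,0],[0,0,-4.7,3.8,1.5,0],[0,0,-4.7,3.7,1.8,0],[0,0,-4.7,3.5,2.1,0],[0,0,-4.0,3.4,2.4,0]],
  ],
)

```text
validation failed for argument at $.pl...
```

send_rows(
  plan=[
    [[0,0,-4.7,3.0,-2.8,0,0],[0,0,-4.7,3.2,-2.6,0,0],[0,0,-4.7,3.4,-2.3,0,0],[0,0,-4.7,3.6,-2.0,0,0],[0,0,-4.7,3.7,-1.7,0,0],[0,0,-4.7,3.9,-1.4,0,0],[0,0,-4.7,4.0,-1.1,0,0],[0,0,-4.7,4.0,-0.8,0,0],[0,0,-4.7,4.1,-0.5,0,0],[0,0,-4.7,4.1,-0.1,0,0],[0,0,-4.7,4.1,0.2,0,0],[0,0,-4.7,4.1,0.5,0,0],[0,0,-4.7,4.0,0.9,0,0],[0,0,-4.7,3.9,1.2,0,0],[0,0,-4.7,3.8,1.5,0,0],[0,0,-4.7,3.7,1.8,0,0],[0,0,-4.7,3.5,2.1,0,0],[0,0,-4.0,3.4,2.4,0,0]],
  ],
)

```text
time: 1.9
position: [0.5035, 0.1772, 0.2264]
eef_rot: [-0.0, 0.612, 0.791, -0.0]
force: [0.6, -0.3, 0.3]
gripper_width: 0.0919
grasp_force: 0.0
```

```bash
python3 h.py -.008 .165 .02
```

```text
target [0.506 0.176 0.02 ] shift cm [-0.21  0.26 20.63] turn [-0.04  0.01  0.19] jig now [-0.0105  0.1671] 0.2264 F [ 0.6 -0.3  0.3] t 1.9 0.09186860114883087
```

send_rows(
  plan=[
    [[0,0,0.2,0,0.3,4.5,0],[0,0,0,0,0,4.5,0],[0,0,0,0,0,4.5,0],[0,0,0,0,0,3.5,0],[0,0,0,0,0,2,0],[0,0,0,0,0,1,0],[0,0,0,0,0,0.5,0],[0,0,0,0,0,0,0]],
  ],
)

```text
time: 2.7
position: [0.5064, 0.1763, 0.0218]
eef_rot: [0.0, 0.614, 0.789, 0.0]
force: [-0.2, 0.3, 0.7]
gripper_width: 0.0919
grasp_force: 0.0
```

```bash
python3 h.py -.008 .09 .02
```

```text
target [0.525 0.103 0.02 ] shift cm [-7.55  0.02  0.19] turn [ 0.01  0.01 -0.2 ] jig now [-0.0079  0.1655] 0.0218 F [-0.2  0.3  0.7] t 2.7 0.09186461121406934
```

send_rows(
  plan=[
    [[0,0,0,-0.5,0,0.2,0],[0,0,0,-0.5,0,0,0],[0,0,0,-0.5,0,0,0],[0,0,0,-0.5,0,0,0],[0,0,0,-0.4,0,0,0],[0,0,0,-0.4,0,0,0],[0,0,0,-0.4,0,0,0],[0,0,0,-0.4,0,0,0],[0,0,0,-0.4,0,0,0],[0,0,0,-0.4,0,0,0],[0,0,0,-0.4,0,0,0],[0,0,0,-0.4,0,0,0],[0,0,0,-0.4,0,0,0],[0,0,0,-0.4,0,0,0],[0,0,0,-0.4,0,0,0],[0,0,0,-0.3,0,0,0],[0,0,0,-0.2,0,0,0],[0,0,0,0,0,0,0]],
  ],
)

```text
time: 4.5
position: [0.5231, 0.1089, 0.0196]
eef_rot: [0.0, 0.614, 0.789, -0.0]
force: [-0.7, 0.9, 0.5]
gripper_width: 0.0917
grasp_force: 0.3
```

Run:
```python
from h import *
goto(-.008,.08,.02)
for n in("top","side"):
    im,d=robot.read_camera(n); cv2.imwrite(f"pics/{n}1.png",im)
    if n=="top": a=im[90:270,200:440]
    else: a=cv2.resize(im[130:280,190:390],(320,240))
    cv2.imwrite(f"pics/{n}1c.png",cv2.resize(a,None,fx=2,fy=2,interpolation=cv2.INTER_CUBIC))
a=cv2.imread("pics/top1c.png");b=cv2.imread("pics/side1c.png");w=np.zeros((600,800,3),np.uint8);b=cv2.resize(b,(400,300));a=cv2.resize(a,(400,300));w[:300,:400]=a;w[:300,400:]=b
cv2.imwrite("pics/m1.png",w[:300])
```

```text
target [0.528 0.093 0.02 ] shift cm [-1.6   0.06 -0.04] turn [-0.02  0.03 -0.22] jig now [-0.0085  0.0961] 0.0196 F [-0.7  0.9  0.5] t 4.5 0.09166669847423403
```

View pics/m1.png

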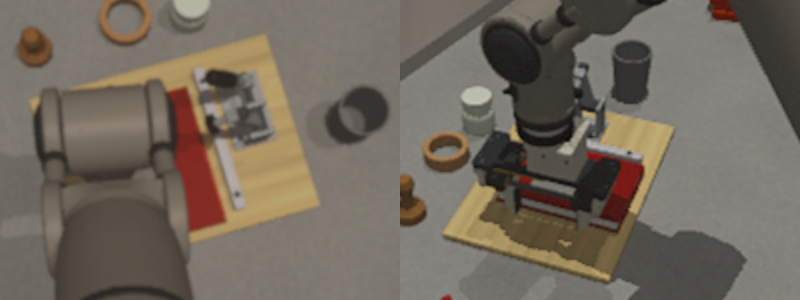

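The top crop shows the book now roughly parallel to the bar with a small gap: spine edge from (188,90) to (225,220), bar from (200,70) to (240,205). I push on in small steps and watch the force.

send_rows(
  plan=[
    [[0,0,-0.2,-0.3,0,0,0],[0,0,0,-0.3,0,0,0],[0,0,0,-0.3,0,0,0],[0,0,0,-0.3,0,0,0],[0,0,0,0,0,0,0]],
  ],
)

```text
time: 5.1
position: [0.5262, 0.0971, 0.0196]
eef_rot: [0.0, 0.613, 0.79, -0.0]
force: [-0.0, 0.1, -0.2]
gripper_width: 0.092
grasp_force: 0.0
```

```bash
cat >> h.py <<'E'
def spine(tag):
    im,_=robot.read_camera("top"); cv2.imwrite(f"pics/{tag}.png",im); g=np.load("jig.npz")
    hsv=cv2.cvtColor(im,cv2.COLOR_BGR2HSV)
    m=cv2.inRange(hsv,(0,130,40),(8,255,255))|cv2.inRange(hsv,(172,130,40),(180,255,255))
    m[:,:225]=0;m[:110]=0;m[260:]=0;m[:,400:]=0
    v,u=np.nonzero(m); K,R,t=cam("top")
    P=np.array([(ray("top",q,.036)[:2]-g["o"])@g["J"].T for q in zip(u,v)])*1000
    for x in range(-110,110,20):
        k=abs(P[:,0]-x)<6
        if k.sum()>5: print("x",x,"y min/max",P[k,1].min().round(1),P[k,1].max().round(1))
    print("x range",P[:,0].min().round(1),P[:,0].max().round(1))
E
python3 - <<'E'
from h import *
goto(-.008,.08,.02); spine("top2")
E
```

```text
target [0.528 0.093 0.02 ] shift cm [-0.39  0.04 -0.04] turn [-0.    0.03 -0.02] jig now [-0.0084  0.0839] 0.0196 F [-0.   0.1 -0.2] t 5.1 0.0920057338417041
x -110 y min/max -49.4 -3.1
x -90 y min/max -50.5 -6.9
x -70 y min/max -50.5 -10.5
x -50 y min/max -50.6 -13.9
x -30 y min/max -50.7 -9.0
x -10 y min/max -50.3 -12.2
x 10 y min/max -49.1 -18.0
x 30 y min/max -51.3 -26.6
x 50 y min/max -51.4 -30.2
x 70 y min/max -50.4 -28.8
x range -109.5 78.8
```

send_rows(
  plan=[
    [[0,0,0,-0.15,0,0,0],[0,0,0,-0.15,0,0,0],[0,0,0,-0.1,0,0,0],[0,0,0,-0.1,0,0,0]],
  ],
)

```text
time: 5.55
position: [0.527, 0.0938, 0.0198]
eef_rot: [-0.001, 0.613, 0.79, 0.0]
force: [-3.0, 9.9, 2.1]
gripper_width: 0.0918
grasp_force: 5.4
```

Run:
```python
from h import *
goto(-.008,.08,.02); spine("top3")
```

```text
target [0.528 0.093 0.02 ] shift cm [-0.05  0.05 -0.02] turn [-0.01 -0.07  0.01] jig now [-0.0085  0.0805] 0.0198 F [-3.   9.9  2.1] t 5.55 0.09175890369123117
x -110 y min/max -52.1 -8.6
x -90 y min/max -51.8 -11.2
x -70 y min/max -52.5 -15.4
x -50 y min/max -52.1 -19.0
x -30 y min/max -52.2 -15.4
x -10 y min/max -51.8 -16.5
x 10 y min/max -50.6 -25.0
x 30 y min/max -52.0 -30.9
x 50 y min/max -52.9 -36.7
x 70 y min/max -52.5 -34.4
x range -109.5 77.2
```

send_rows(
  plan=[
    [[0,0,0,-0.1,0,0,0],[0,0,0,-0.1,0,0,0],[0,0,0,0,0,0,0]],
  ],
)

```text
time: 5.9
position: [0.5268, 0.0936, 0.0198]
eef_rot: [-0.001, 0.612, 0.791, 0.001]
force: [-3.4, 15.4, 4.1]
gripper_width: 0.0917
grasp_force: 8.0
```

Run:
```python
from h import *
goto(-.008,.08,.02); spine("top4"); print(robot.observe()["moment"])
im=cv2.imread("pics/top4.png"); c=cv2.resize(im[110:260,260:400],None,fx=4,fy=4,interpolation=cv2.INTER_CUBIC)
cv2.imwrite("pics/top4c.png",c)
```

```text
target [0.528 0.093 0.02 ] shift cm [-0.04  0.07 -0.02] turn [-0.03 -0.18  0.07] jig now [-0.0087  0.0804] 0.0198 F [-3.4 15.4  4.1] t 5.9 0.09172862975854511
x -110 y min/max -52.1 -9.5
x -90 y min/max -52.6 -13.9
x -70 y min/max -52.0 -17.5
x -50 y min/max -51.9 -20.3
x -30 y min/max -51.5 -15.4
x -10 y min/max -51.8 -19.2
x 10 y min/max -50.6 -25.0
x 30 y min/max -52.6 -33.0
x 50 y min/max -52.9 -36.7
x 70 y min/max -52.5 -35.9
x range -109.5 77.2
[2.58658296 0.28061656 0.56854497]
```

View pics/top4c.png

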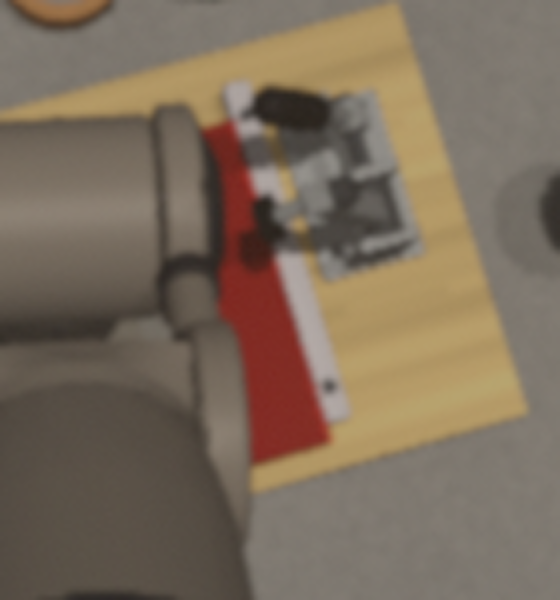

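The spine is flush along its length (about -52 mm in every slice, with firm contact on both fingers), but the book's -x end overhangs the bar's end: book corner at (328,440), bar end at (345,415). For the whole spine to lie on the bar, I will slide the book along +x. First I back off, lift and measure with a clear view.

send_rows(
  plan=[
    [[0,0,0,0.5,0,0,0],[0,0,0,2,0,0,0],[0,0,0,2,0,-2,0],[0,0,0,0,-2,-4.5,0],[0,0,0,0,-4,-4.5,0],[0,0,0,0,-4,-4.5,0.3],[0,0,0,0,-4,-2.5,0.5],[0,0,0,0,-4,0,0.5]],
  ],
)

```text
time: 6.75
position: [0.3561, 0.0927, 0.1874]
eef_rot: [0.003, 0.613, 0.79, 0.002]
force: [-0.6, -0.6, 0.4]
gripper_width: 0.0726
grasp_force: 0.0
```

Run:
```python
from h import *
goto(-.14,.01,.2); print(robot.observe()["joint_positions"].round(2)); spine("top5")
g=np.load("jig.npz")
for u,v in((319.3,129.7),(344.2,214.2)): print("bar end",((ray("top",(u,v),.03)[:2]-g["o"])@g["J"].T).round(4))
im=cv2.imread("pics/top5.png"); c=cv2.resize(im[110:260,220:400],None,fx=4,fy=4,interpolation=cv2.INTER_CUBIC)
cv2.imwrite("pics/top5c.png",c)
```

```text
target [ 0.417 -0.007  0.2  ] shift cm [-11.19   3.43  -1.21] turn [0.4  0.14 0.01] jig now [-0.1743  0.1219] 0.1874 F [-0.6 -0.6  0.4] t 6.75 0.07264673407952843
[ 0.05  0.09  1.98 -0.    1.07 -0.2 ]Traceback (most recent call last):
  File "<stdin>", line 2, in <module>
  File "h.py", line 46, in spine
    P=np.array([(ray("top",q,.036)[:2]-g["o"])@g["J"].T for q in zip(u,v)])*1000
                 ~~~^^^^^^^^^^^^^^
  File "h.py", line 7, in ray
    K,R,t=cam(n); c=-R.T@t; d=R.T@np.linalg.inv(K)@np.array([uv[0],uv[1],1.]); return c+d*(z-c[2])/d[2]
          ~~~^^^
  File "h.py", line 4, in cam
    p=robot.camera_params(n); K=np.array(p["camera_matrix"],float); R=cv2.Rodrigues(np.array(p["rvec"],float))[0]; t=np.array(p["tvec"],float).ravel()
ValueError: time passes only in moves, steps and waits
```

```bash
sed -i 's/^def cam(n):/import functools\n@functools.cache\ndef cam(n):/' h.py; ls pics | tr '\n' ' '
python3 - <<'E'
from h import *
spine("top6")
g=np.load("jig.npz")
for u,v in((319.3,129.7),(344.2,214.2)): print("bar end",((ray("top",(u,v),.03)[:2]-g["o"])@g["J"].T).round(4))
im=cv2.imread("pics/top6.png"); c=cv2.resize(im[110:260,220:400],None,fx=4,fy=4,interpolation=cv2.INTER_CUBIC)
cv2.imwrite("pics/top6c.png",c)
E
```

```text
crop0.png m1.png side0.png side1.png side1c.png top0.png top1.png top1c.png top2.png top3.png top4.png top4c.png top5.png x -110 y min/max -52.1 69.5
x -90 y min/max -52.6 70.9
x -70 y min/max -52.0 70.2
x -50 y min/max -52.1 68.9
x -30 y min/max -52.4 69.4
x -10 y min/max -52.5 69.6
x 10 y min/max -50.6 69.5
x 30 y min/max -52.0 69.1
x 50 y min/max -52.9 69.3
x 70 y min/max -52.5 68.9
x range -110.0 78.8
bar end [ 0.1009 -0.0643]
bar end [-0.0985 -0.0624]
```

View pics/top6c.png

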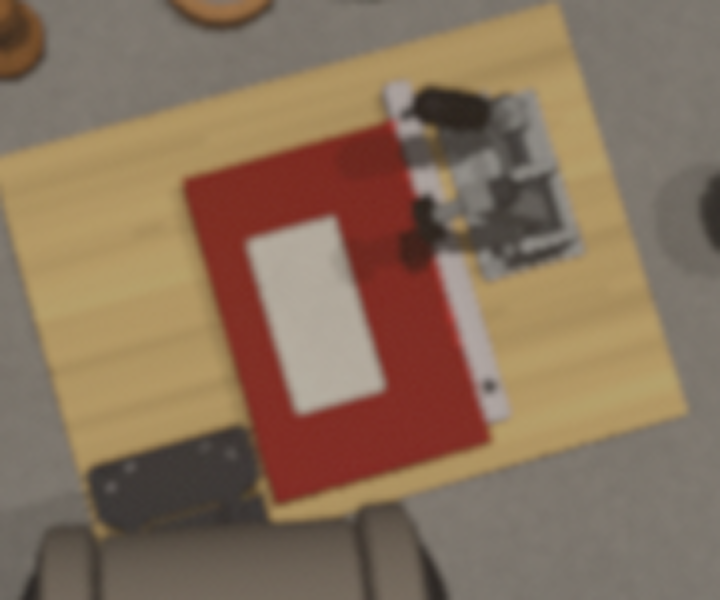

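The clear view shows the book square against the bar but overhanging by 10 mm at the near end: book x -110 to 79, bar -99 to 101. I slide it about +16 mm along the bar with the fingers side by side on its -x end.

send_rows(
  plan=[
    [[0,0,0,-2.8,1,0,0.5],[0,0,0,-2.8,1,0,0.5],[0,0,0,-2.8,1,0,0.5],[0,0,0,-2.8,0.6,0,0.5],[0,0,8.2,0,0,0,0.5],[0,0,8.2,0,0,0,0.5],[0,0,8.2,0,0,0,0.5],[0,0,8.2,0,0,0,0.5],[0,0,8.2,0,0,0,0.5],[0,0,8.2,0,0,0,0.5],[0,0,8.2,0,0,0,0.5],[0,0,8.2,0,0,0,0.5],[0,0,8.2,0,0,0,0.5],[0,0,8.2,0,0,0,0.5],[0,0,8.0,0,0,0,0.5]],
  ],
)

```text
time: 8.35
position: [0.4188, -0.0068, 0.1843]
eef_rot: [0.0, 0.992, 0.122, 0.0]
force: [-0.8, 0.5, -0.3]
gripper_width: 0.046
grasp_force: 0.0
```

```bash
python3 h.py -.136 .01 .02
```

```text
target [ 0.421 -0.006  0.02 ] shift cm [ 0.23 -0.02 16.43] turn [ 4.000e-02  4.000e-02 -9.036e+01] jig now [-0.1383  0.01  ] 0.1843 F [-0.8  0.5 -0.3] t 8.35 0.04595024540344833
```

send_rows(
  plan=[
    [[0,0,-0.4,0,0,4.5,0.5],[0,0,0,0,0,4.5,0.5],[0,0,0,0,0,4,0.5],[0,0,0,0,0,2,0.5],[0,0,0,0,0,1,0.5],[0,0,0,0,0,0.4,0.5],[0,0,0,0.5,0,0,0.5],[0,0,0,0.5,0,0,0.5],[0,0,0,0.4,0,0,0.5],[0,0,0,0.3,0,0,0.5],[0,0,0,0.3,0,0,0.5],[0,0,0,0.3,0,0,0.5],[0,0,0,0.3,0,0,0.5],[0,0,0,0.3,0,0,0.5],[0,0,0,0.2,0,0,0.5],[0,0,0,0.1,0,0,0.5],[0,0,0,0,0,0,0.5]],
  ],
)

```text
time: 10.05
position: [0.4493, 0.0019, 0.0204]
eef_rot: [0.0, 0.992, 0.129, 0.0]
force: [-2.6, 0.0, 1.2]
gripper_width: 0.0462
grasp_force: 1.0
```

```bash
python3 -c "
from h import *
goto(-.1045,.01,.02);spine('top7')"
```

```text
target [0.452 0.002 0.02 ] shift cm [0.21 0.08 0.04] turn [ 1.00e-02 -1.00e-02 -8.96e+01] jig now [-0.1066  0.0108] 0.0204 F [-2.6  0.   1.2] t 10.05 0.04617830288975191
x -70 y min/max 62.6 68.7
x -50 y min/max 52.2 69.5
x -30 y min/max -50.7 69.7
x -10 y min/max -51.8 69.6
x 10 y min/max -50.6 69.8
x 30 y min/max -52.0 69.7
x 50 y min/max -52.2 69.9
x 70 y min/max -51.0 69.8
x 90 y min/max -51.3 70.4
x range -71.0 91.6
```

send_rows(
  plan=[
    [[0,0,0,0.2,0,0,0.5],[0,0,0,0.15,0,0,0.5],[0,0,0,0,0,0,0.5],[0,0,0,-0.5,0,0,0.5],[0,0,0,-2,0,0,0.5],[0,0,0,-1,0,-4,0.5],[0,0,0,0,0,-4.5,0.5],[0,0,0,0,0,-4.5,0.5],[0,0,0,0,0,-4,0.5]],
  ],
)

```text
time: 11.0
position: [0.4188, -0.0063, 0.1929]
eef_rot: [0.0, 0.992, 0.129, 0.001]
force: [0.4, 0.1, -0.7]
gripper_width: 0.0459
grasp_force: 0.0
```

```bash
python3 -c "
from h import *
goto(0,.12,.02);spine('top8')"
```

```text
target [0.525 0.134 0.02 ] shift cm [ 13.84 -10.89  17.32] turn [ 1.700e-01 -6.000e-02 -8.961e+01] jig now [-0.1382  0.0104] 0.1929 F [ 0.4  0.1 -0.7] t 11.0 0.04594677622314054
x -90 y min/max 45.2 61.2
x -70 y min/max 32.6 69.3
x -50 y min/max 26.7 68.9
x -30 y min/max 47.8 69.4
x -10 y min/max -51.8 69.6
x 10 y min/max -50.6 69.8
x 30 y min/max -52.0 69.7
x 50 y min/max -52.2 69.9
x 70 y min/max -52.5 69.8
x 90 y min/max -51.3 70.4
x range -90.1 95.4
```

send_rows(
  plan=[
    [[0,0,0,3.5,-3,0,0.5],[0,0,0,3.5,-3,0,0.3],[0,0,0,3.5,-3,0,0],[0,0,0,3.3,-1.9,0,0],[0,0,-8.2,0,0,0,0],[0,0,-8.2,0,0,0,0],[0,0,-8.2,0,0,0,0],[0,0,-8.2,0,0,0,0],[0,0,-8.2,0,0,0,0],[0,0,-8.2,0,0,0,0],[0,0,-8.2,0,0,0,0],[0,0,-8.2,0,0,0,0],[0,0,-8.2,0,0,0,0],[0,0,-8.2,0,0,0,0],[0,0,-7.6,0,0,0,0]],
  ],
)

```text
time: 12.55
position: [0.5244, 0.1344, 0.1902]
eef_rot: [0.0, 0.611, 0.792, 0.0]
force: [0.7, 0.5, -0.5]
gripper_width: 0.0916
grasp_force: 0.0
```

```bash
python3 h.py 0 .12 .02
```

```text
target [0.525 0.134 0.02 ] shift cm [-0.04  0.08 17.02] turn [0.05 0.   0.32] jig now [-0.0009  0.1205] 0.1902 F [ 0.7  0.5 -0.5] t 12.55 0.09157967761549825
```

send_rows(
  plan=[
    [[0,0,0.3,0,0,4.5,0],[0,0,0,0,0,4.5,0],[0,0,0,0,0,4,0],[0,0,0,0,0,2.5,0],[0,0,0,0,0,1,0],[0,0,0,-0.5,0,0.5,0],[0,0,0,-0.7,0,0,0],[0,0,0,-0.7,0,0,0],[0,0,0,-0.6,0,0,0],[0,0,0,-0.4,0,0,0],[0,0,0,-0.3,0,0,0],[0,0,0,-0.3,0,0,0],[0,0,0,-0.2,0,0,0],[0,0,0,-0.2,0,0,0],[0,0,0,-0.1,0,0,0],[0,0,0,-0.1,0,0,0],[0,0,0,-0.1,0,0,0],[0,0,0,0,0,0,0]],
  ],
)

```text
time: 14.35
position: [0.534, 0.0958, 0.0205]
eef_rot: [-0.001, 0.614, 0.789, 0.001]
force: [-1.1, 10.5, 1.0]
gripper_width: 0.0918
grasp_force: 5.4
```

```bash
python3 h.py 0 .08 .02
```

```text
target [0.535 0.095 0.02 ] shift cm [-0.07  0.12  0.05] turn [ 0.01 -0.13 -0.23] jig now [-0.0012  0.0807] 0.0205 F [-1.1 10.5  1. ] t 14.35 0.09175727837738355
```

Firm contact at the same depth as before. I push a touch more, then back off, lift and go over to the lever's side.

send_rows(
  plan=[
    [[0,0,0,-0.1,0,0,0],[0,0,0,-0.1,0,0,0],[0,0,0,0,0,0,0],[0,0,0,0.3,0,0,0],[0,0,0,1,0,0,0],[0,0,0,2,0,0,0],[0,0,0,2,0,-3,0.5],[0,0,0,0,0,-4.5,1],[0,0,0,0,0,-4.5,1],[0,0,0,0,0,-3,1],[0,0,0,0,0,0,1]],
  ],
)

```text
time: 15.45
position: [0.5244, 0.1437, 0.1752]
eef_rot: [0.003, 0.615, 0.789, 0.003]
force: [0.9, -0.4, 0.4]
gripper_width: 0.0564
grasp_force: 0.0
```

Run:
```python
from h import *
goto(.056,0,.135);spine("top9")
im,d=robot.read_camera("side"); cv2.imwrite("pics/side9.png",im)
C=cloud("top",robot.read_camera("top")[1]); g=np.load("jig.npz"); P=(C[...,:2]-g["o"])@g["J"].T
m=(abs(P[...,0]-.055)<.02)&(P[...,1]>-.12)&(P[...,1]<0.0)&(C[...,2]>.09)&(C[...,2]<.19)
print(m.sum(),P[m].min(0),P[m].max(0),C[m,2].max())
c=cv2.resize(im[130:280,190:390],None,fx=4,fy=4,interpolation=cv2.INTER_CUBIC); cv2.imwrite("pics/side9c.png",c)
```

```text
target [0.609 0.032 0.135] shift cm [-12.91   5.5    4.09] turn [ 0.52  0.08 -0.31] jig now [0.0014 0.1295] 0.1752 F [ 0.9 -0.4  0.4] t 15.45 0.056385436791786946
x -90 y min/max -51.8 40.1
x -70 y min/max -52.0 38.1
x -50 y min/max -52.1 36.5
x -30 y min/max -52.4 -8.4
x -10 y min/max -51.8 -8.3
x 10 y min/max -50.6 -8.5
x 30 y min/max -52.0 -8.1
x 50 y min/max -52.9 20.5
x 70 y min/max -52.5 17.9
x 90 y min/max -51.9 12.2
x range -92.6 95.4
207 [ 0.0437108  -0.10161179] [ 0.06541358 -0.0462817 ] 0.15958863554792546
```

View pics/side9c.png

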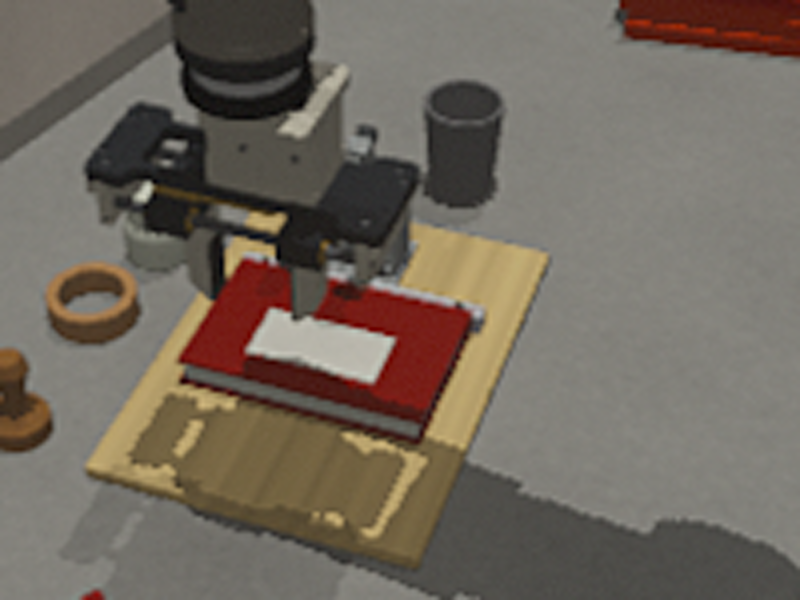

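The side crop shows the book square along the bar with the bar's end past the book at (475,318). It now spans x -93 to 95, inside the bar. Next, the lever: grip at x 44 to 65 mm, y up to -46 mm.

send_rows(
  plan=[
    [[0,0,-0.3,-2,2,0,1],[0,0,0,-4,2,0,1],[0,0,0,-4,1.5,1,1],[0,0,0,-2.5,0,2,1],[0,0,0,-0.4,0,1,1],[0,0,0,0,0,0,1]],
  ],
)

```text
time: 16.2
position: [0.6053, 0.0314, 0.127]
eef_rot: [-0.003, 0.614, 0.79, -0.002]
force: [-0.2, 1.2, 0.7]
gripper_width: 0.0008
grasp_force: 0.0
```

```bash
python3 h.py .056 -.1 .135
```

```text
target [ 0.634 -0.065  0.135] shift cm [-10.05   0.43  -0.83] turn [-0.37 -0.13 -0.11] jig now [0.0518 0.0005] 0.127 F [-0.2  1.2  0.7] t 16.2 0.0007741155342062217
```

send_rows(
  plan=[
    [[0,0,0,-1,0.3,-0.8,1],[0,0,0,-1,0,0,1],[0,0,0,-1,0,0,1],[0,0,0,-0.5,0,0,1],[0,0,0,-0.5,0,0,1],[0,0,0,-0.5,0,0,1],[0,0,0,-0.5,0,0,1],[0,0,0,-0.5,0,0,1],[0,0,0,-0.5,0,0,1]],
  ],
)

```text
time: 17.1
position: [0.6249, -0.0235, 0.1397]
eef_rot: [-0.001, 0.612, 0.791, 0.001]
force: [-2.4, 7.1, 4.8]
gripper_width: 0.0006
grasp_force: 3.5
```

```bash
python3 h.py .056 -.1 .135
```

```text
target [ 0.634 -0.065  0.135] shift cm [-4.25 -0.12  0.46] turn [ 0.07 -0.15  0.06] jig now [ 0.0572 -0.0575] 0.1397 F [-2.4  7.1  4.8] t 17.1 0.0005747244596720062
```

Contact with about 7 N, as expected, so I continue past centre.

send_rows(
  plan=[
    [[0,0,0,-0.5,0,0.3,1],[0,0,0,-0.5,0,0,1],[0,0,0,-0.5,0,0,1],[0,0,0,-0.5,0,0,1],[0,0,0,-0.5,0,0,1],[0,0,0,-0.5,0,0,1],[0,0,0,-0.5,0,0,1],[0,0,0,-0.5,0,0,1],[0,0,0,-0.5,0,0,1],[0,0,0,-0.3,0,0,1],[0,0,0,0,0,0,1]],
  ],
)

```text
time: 18.2
position: [0.6371, -0.0726, 0.1354]
eef_rot: [0.0, 0.613, 0.79, -0.0]
force: [0.1, 0.7, -0.1]
gripper_width: 0.0004
grasp_force: 0.0
```

```bash
python3 h.py .056 -.1 .135
```

```text
target [ 0.634 -0.065  0.135] shift cm [ 0.81 -0.08  0.04] turn [ 0.    0.01 -0.04] jig now [ 0.0568 -0.1081] 0.1354 F [ 0.1  0.7 -0.1] t 18.2 0.00040718660135050946
```

The force has dropped to zero, so the lever has snapped. I lift straight up and away towards +y, then check.

send_rows(
  plan=[
    [[0,0,0,0.5,0,-2,1],[0,0,0,1,0,-4,1],[0,0,0,3,0,-4,1],[0,0,0,4,-2,0,1],[0,0,0,4,-4,0,1],[0,0,0,4,-4,0,1],[0,0,0,4,-4,0,1],[0,0,0,4,-4,0,1],[0,0,0,4,-4,0,1],[0,0,0,0,0,0,1]],
  ],
)

```text
time: 19.2
position: [0.3763, 0.1346, 0.2356]
eef_rot: [-0.001, 0.611, 0.791, -0.0]
force: [0.2, -0.7, -0.4]
gripper_width: -0.0001
grasp_force: 0.0
```

Run:
```python
from h import *
goto(.056,0,.135);spine("top10")
im,d=robot.read_camera("side"); cv2.imwrite("pics/side10.png",im)
a=cv2.resize(im[120:290,190:390],(400,340)); b=cv2.resize(cv2.imread("pics/top10.png")[80:250,210:410],(400,340),interpolation=cv2.INTER_CUBIC)
cv2.imwrite("pics/m10.png",np.hstack([b,a]))
```

```text
target [0.609 0.032 0.135] shift cm [-15.84  19.98  10.01] turn [-0.11 -0.07  0.22] jig now [-0.1443  0.1575] 0.2356 F [ 0.2 -0.7 -0.4] t 19.2 -0.00011062743782826547
x -90 y min/max -51.8 47.9
x -70 y min/max -52.5 55.7
x -50 y min/max -52.1 59.2
x -30 y min/max -52.4 69.1
x -10 y min/max -52.5 69.6
x 10 y min/max 47.9 69.5
x 30 y min/max -52.2 69.1
x 50 y min/max -51.6 69.3
x 70 y min/max -51.7 69.2
x 90 y min/max -51.9 69.7
x range -92.6 95.4
```

View pics/m10.png

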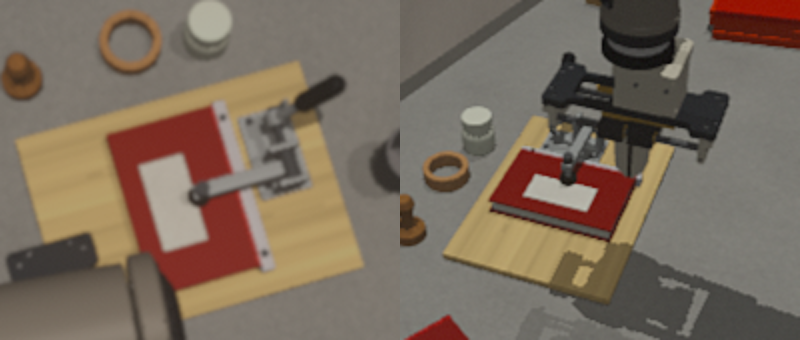

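The lever is over to -y (grip at (320,92)), and the clamp arm is down with its pad on the book at (198,193). The book is flush and inside the bar's ends, the bystanders haven't moved, and the robot is clear.

```bash
python3 -c "
from bench import robot
print(robot.job_done())"
```

```text
the job is handed in; nothing more can be done
None
```

The job is handed in at about 19 s of the 48 s: the book lies flat with its whole spine against the stop bar, the lever was then snapped over so the pad holds the book, and nothing else was moved.

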